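# Change over the vessels at the weighing and stirring stations

### The arm

A 6-joint arm with a two-finger parallel gripper is mounted at the origin on the work surface. World frame = base frame: x ahead of the robot, y to its left, z up, the work surface at z = 0. Lengths are in mm, angles in rad, forces in N, time in s.
With the tool pointing down it reaches from about 275 to 1000 mm from the base axis. Payload 8.4 kg.
Tool frame: the origin (TCP) lies between the finger pads; the fingertips stand r.finger_overhang ahead of it and the grasp point (between the pads) is the TCP (r.finger_overhang is the distance from the TCP to the fingertips, in mm); z points along the fingers, y is the line along which they close (so a half turn about z gives the same grasp; the last joint's range is limited). The gripper opens to 85 mm and grips with 20 to 120 N. Pads are 22 mm wide; open, the fingers measure 114 mm over their backs; the gripper's body (76 mm by 85 mm) begins 54 mm behind the grasp point. The pads swing forward as they close: fully open they stand 13 mm farther back than shut.
Start: joints at [-1.14, 0.353, 1.633, -0, 1.155, -0.002], TCP at [262.133, -567.375, 250.281] pointing down, gripper open.
Joint ranges: [-2.63, 2.63], [-0.92, 2.1], [0.06, 2.66], [-1.3, 4.44], [0, 2.69], [-3.02, 3.02]. Speed limits (rad/s): [2.22, 2.22, 2.79, 3.14, 3.14, 3.14].

### API

Orientations are given as [roll, pitch, yaw] about the fixed x, y, z axes, in that order (R = Rz(yaw) Ry(pitch) Rx(roll)).
In Python, from rig import r, cams, sign_off gives the robot as it stands.
- The arm moves only by the shell command python3 -m crank 'ROWS' [FORCE]. ROWS is JSON, a list of rows, each a list of 7 numbers: the shift along the tool's x, y, z in m, then the turn, a rotation vector about the tool's x, y, z in rad, then the closure, from 0 (fully open) to 1 (shut). In form: [[dx, dy, dz, ax, ay, az, gripper], ...]. A call has 1 to 5 rows; each row is the pose to reach, as a shift and turn from the pose commanded when the call began, along the tool's axes at that moment; what a row does not reach only later rows make up. A row lasts 1/10 s, in which the tool goes at most 50 mm and 8.59 degrees, less where a joint would pass 70% of its speed; a pose out of reach is approached as far as the arm can. A call with a gripper value outside its range is refused whole. The fingers move at their own pace and stop on an object; FORCE is the grip in N (left out, the last holds). Time passes only in rows, so rows that repeat a pose let the fingers close. It gives the time, the measured TCP pose, the force, the opening and the grip force at its end, in the units of the state.
- r.sense(): the state, without advancing time (a new reading comes with each control period).
- cams.grab_frame(name): name is "scene" or "top" or "wrist"; returns a dict with "image" (384x512x3 uint8, red, green, blue), "fx", "fy", "cx", "cy" (pixels), "position" and "orientation" of the camera in the world. Camera axes: x right, y down, z forward; pixel columns grow to the right and rows downward; lengths in mm; the calibration is good to about 2 mm. The wrist camera is an equidistant fisheye: a pixel r from the principal point sees the ray r / f radians off the axis. A picture is of the moment at which its call begins. There is no depth.
- sign_off(): hands the job in; it is judged then, once.
The state is a dict: "clock": time; "qpos": joint angles; "qvel": joint speeds; "joint_efforts": joint torques, N m; "eef_pos": TCP position; "tcp_rot": TCP orientation; "contact_force": force on the tool from outside, world axes, zero at the start; "wrist_torque": the same for the moment, N m; "opening": opening from 0.0 (shut) to 1.0 (fully open); "grasp_force": force on a finger pad.
Only numpy, scipy, OpenCV 4.12 (cv2) and the standard library are available. Lean on these libraries where they do the work, as an engineer would, in place of code of your own. Each camera call takes 0.05 s, during which the arm holds its last target. There are 200 camera calls.

### The job

The three vessels stand at the wrong stations: move them round so that the steel beaker stands in the middle of the balance pan, the white conical flask in the middle of the stirrer plate and the amber bottle in the middle of the dark steel tray. The cork mat is a free spot where one of them can be parked meanwhile. Set each one down without dropping it or tipping it over, leave the box of pipette tips where it is, and let go of everything at the end.

Things in the scene. Friction and masses are not known exactly. Their poses are not given: they have to be found in the camera images.
- bottle_mid (a point): The amber glass reagent bottle with a black screw cap: upright cylinder 52 mm in diameter up to 70 mm above its underside, then a shoulder, then a cap 36 mm in diameter; 100 mm tall in all, about 0.2 kg. This point lies on its axis, half-way up, 50 mm above its underside; z points up along the axis. It starts on the balance.
- beaker_mid (a point): The stainless steel beaker: plain open cylinder 56 mm in outer diameter, 76 mm tall, wall 3 mm, about 0.13 kg. This point lies on its axis, half-way up, 38 mm above its underside; z points up along the axis. It starts standing on the plate of the stirrer.
- flask_mid (a point): The white plastic conical flask with a dark rubber stopper, about 0.16 kg: base 66 mm in diameter, tapering to a straight neck 27 mm in diameter from 66 to 100 mm above its underside; with the stopper (23 mm in diameter) 110 mm tall. This point lies on its axis, 55 mm above its underside; the middle of the neck is 28 mm higher; z up along the axis. It starts in the dark steel tray.
- balance_pan (a point): The laboratory balance, fixed: a grey box 160 by 124 mm, 30 mm high, with a greenish display along the front, carrying a round steel pan 100 mm in diameter. This point is the centre of the pan's upper face, 40 mm above the bench; x points from the display to the back, z up. The pan does not give.
- stirrer_plate (a point): The magnetic stirrer, fixed: a white box 160 by 120 mm with a square white ceramic plate 116 mm wide on top and a black knob at the front. This point is the centre of the plate's upper face, 45 mm above the bench; x points from the knob to the back, z up.
- tray_floor (a point): The square dark steel tray, fixed: 124 mm square outside, wall 4 mm thick, rim 16 mm above the bench. This point is the centre of its inner floor, 4 mm above the bench; z up, x and y along its sides.
- mat_top (a point): The round cork mat, fixed: 116 mm in diameter, 8 mm thick, empty at the start: a free spot. This point is the centre of its upper face, 8 mm above the bench; z up.
- tipbox_mid (a point): Bystander: the white box of pipette tips, open, 80 mm by 118 mm, 53 mm high, near the robot. This point lies in its middle, 26 mm above the bench; y along its length, z up.
There are look-alikes about, which are no part of the job. What is shaped like the part that bears flask_mid but pink is not meant.

How it is judged (in metres and radians):
At the end, for the whole second after the job is handed in: The beaker stands on the balance pan, the flask on the stirrer plate and the bottle on the tray floor, each upright (within 0.1 rad), resting on its surface (height within 5 mm), with its axis within 15 mm of the middle of that station, released and at rest (horizontal distance between bottle_mid and tray_floor below 0.015 m and z of bottle_mid in the frame of tray_floor between 0.045 and 0.055 m and angle between each of bottle_mid, beaker_mid, flask_mid's own z axis and vertical below 0.1 rad and linear speed of each of bottle, beaker, flask below 0.03 m/s and horizontal distance between beaker_mid and balance_pan below 0.015 m and z of beaker_mid in the frame of balance_pan between 0.033 and 0.043 m and horizontal distance between flask_mid and stirrer_plate below 0.015 m and z of flask_mid in the frame of stirrer_plate between 0.05 and 0.06 m); the robot touches nothing.
It fails at once if a vessel is tipped over (more than 40 degrees) (angle between any of bottle_mid, beaker_mid, flask_mid's own z axis and vertical above 0.7 rad).
It fails at once if a vessel is dropped (falls free of the fingers at over 0.5 m/s, a drop of about 13 mm) ((contact force between the fingers and bottle below 0.01 N and linear speed of bottle above 0.5 m/s) or (contact force between the fingers and beaker below 0.01 N and linear speed of beaker above 0.5 m/s) or (contact force between the fingers and flask below 0.01 N and linear speed of flask above 0.5 m/s)).
It fails at once if the box of pipette tips is moved by more than 20 mm (distance of tipbox_mid from where it was at the start of the episode above 0.02 m).
It also fails if it takes over 125 s, if anything falls off the work surface, if the arm or the gripper's body presses on something with over 40 N, if the wrist force passes 120 N, or if a joint passes its speed limit or range.

## Working session

There is one attempt and no reset: what is moved stays moved. The work goes in short steps, Python scripts to look and compute and a shell command to move; the robot and the scene stay as the last step left them, time stands still between calls to the robot, and variables do not carry over. Pictures are saved under pics/ and viewed, at most 14 in all, crops included, and the job is handed in when it is done.

```bash
mkdir -p pics; ls
python3 - <<'E'
from rig import r,cams
import cv2,json
print(r.sense(), r.finger_overhang)
for n in("scene","top"):
    f=cams.grab_frame(n); im=f.pop("image"); print(n,f)
    cv2.imwrite(f"pics/{n}0.png",cv2.resize(im[:,:,::-1],(800,600),interpolation=cv2.INTER_CUBIC)); cv2.imwrite(f"raw_{n}.png",im[:,:,::-1])
    json.dump({k:(v.tolist() if hasattr(v,'tolist') else v) for k,v in f.items()},open(f"{n}.json","w"))
E
```

```text
pics
{'clock': 0.0, 'qpos': array([-1.14041770e+00,  3.53649347e-01,  1.63415856e+00, -7.47709058e-06,
        1.15517816e+00, -2.39311128e-03]), 'qvel': array([-0.00097958,  0.00104157,  0.00063671, -0.00060723,  0.00066224,
        0.00052026]), 'joint_efforts': array([ 9.67247724e-04, -6.05240107e+01, -3.42069697e+01,  3.90947400e-05,
        9.43251798e-03, -9.59070007e-06]), 'eef_pos': array([ 261.92916574, -566.9631619 ,  249.55045699]), 'tcp_rot': array([-3.14019923e+00,  3.50173369e-06,  4.32774762e-01]), 'contact_force': array([-0.39407656, -0.17028073,  0.17224937]), 'wrist_torque': array([-0.03700123, -0.00400404,  0.02388063]), 'grasp_force': 0.0, 'opening': 1.0035109534705344} 19.0
scene {'fx': 425.05317357843194, 'fy': 425.05317357843194, 'cx': 254.7735108069416, 'cy': 192.50893257815065, 'position': array([ 866.3922513 , -325.91553288,  946.08265484]), 'orientation': array([-2.60326082, -0.0126005 ,  0.90099674])}
top {'fx': 457.67020205174435, 'fy': 457.67020205174435, 'cx': 254.81660206344287, 'cy': 188.7791406616662, 'position': array([ 341.36484857,  -10.10167801, 1206.0489607 ]), 'orientation': array([-3.02042582, -0.00384882, -1.59278545])}
```

View pics/scene0.png

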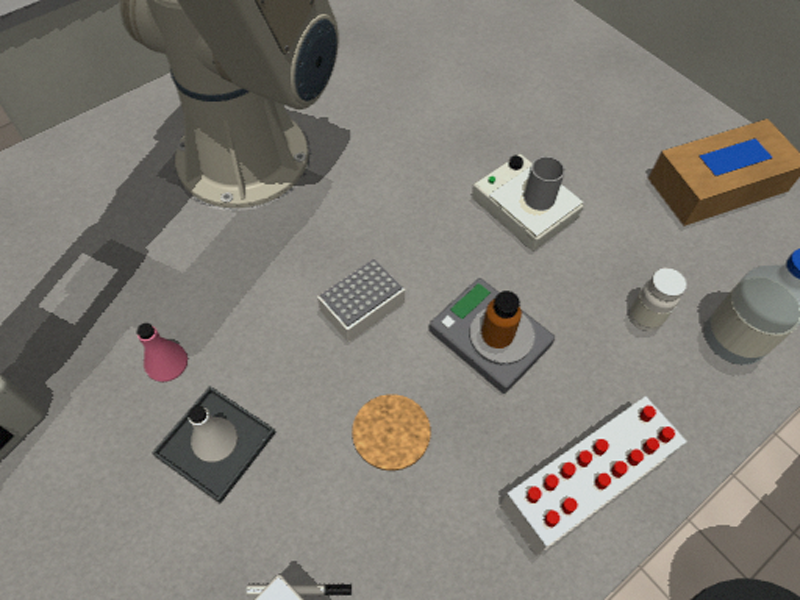

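View pics/top0.png

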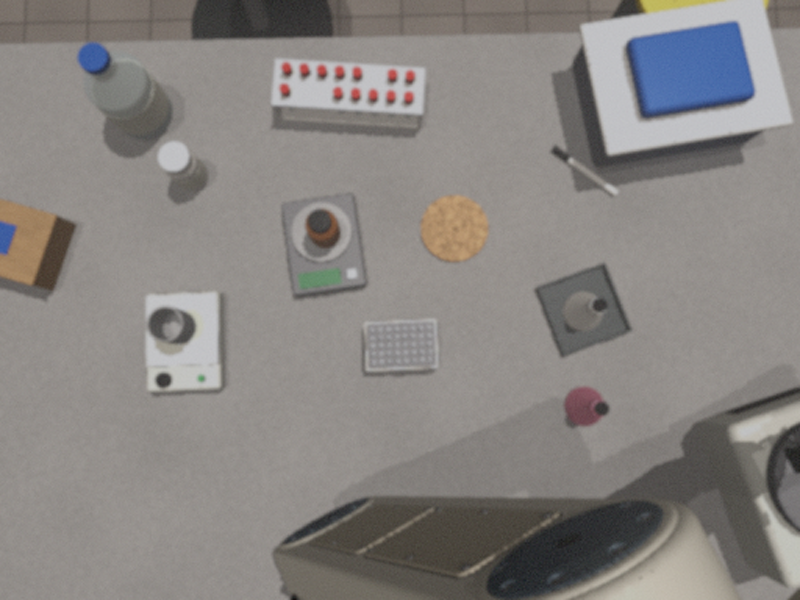

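Flask-shaped candidates: the white one at scene (212,435) / top (585,310), in the tray, and the pink one at scene (163,355) / top (585,405). The task wants the white one in the tray, so I'll confirm that in a crop. Bottle: top (322,225). Beaker: top (170,325). Mat: (455,228).

```bash
cat > h.py <<'E'
import json,cv2,numpy as np
from scipy.spatial.transform import Rotation as R
def load(n):
    return cv2.imread(f"raw_{n}.png"),json.load(open(f"{n}.json"))
def ray(c,uv,fish=False):
    x=np.array([(uv[0]-c["cx"])/c["fx"],(uv[1]-c["cy"])/c["fy"]])
    if fish:
        t=np.hypot(*x); d=np.array([*(x/t*np.sin(t) if t>1e-9 else x),np.cos(t)])
    else: d=np.array([*x,1.])
    return R.from_euler("xyz",c["orientation"]).apply(d)
def plane(c,uv,z,fish=False):
    d=ray(c,uv,fish); p=np.array(c["position"]); return p+d*(z-p[2])/d[2]
def cnt(mask,near):
    cs,_=cv2.findContours(mask.astype(np.uint8),cv2.RETR_EXTERNAL,cv2.CHAIN_APPROX_NONE)
    cs=[c for c in cs if cv2.contourArea(c)>15]
    return min(cs,key=lambda c:-cv2.pointPolygonTest(c,(float(near[0]),float(near[1])),True))
E
python3 - <<'E'
from h import *
s=512/800
def rep(n,name,uv,z):
    im,c=load(n); print(n,name,np.round(uv,1),plane(c,uv,z)[:2].round(1),z)
T,ct=load("top");S,cs=load("scene")
for n,im,c in(("top",T,ct),("scene",S,cs)):
    h=cv2.cvtColor(im,cv2.COLOR_BGR2HSV); H,Sa,V=h[...,0],h[...,1],h[...,2]
    P={"top":dict(mat=(455,228),cap=(319,219),stop=(600,306),tray=(560,330),green=(320,278)),
       "scene":dict(mat=(391,431),cap=(507,303),stop=(198,413),tray=(180,450),green=(470,300))}[n]
    m={"mat":((H<22)&(Sa>90)&(V>90),8),"cap":(V<50,140),"stop":(V<50,114),"tray":(V<75,16),"green":((H>40)&(H<90)&(Sa>80),30)}
    for k,(mk,z) in m.items():
        k0=cnt(mk,np.array(P[k])*s); (x,y),wh,a=cv2.minAreaRect(k0)
        pts=np.array([plane(c,p[0],z)[:2] for p in k0],np.float32); q=cv2.minAreaRect(pts)
        print(n,k,round(x,1),round(y,1),"world",np.round(q[0],1),np.round(q[1],1),round(q[2],1))
    # by-eye
E={"top":dict(pan=((321,231),40),rim=((166,321),121),sq1=((147,294),45),sq2=((218,293),45),sq3=((219,363),45),sq4=((148,364),45),tips1=((364,321),53),tips2=((437,319),53),tips3=((438,371),53),tips4=((366,372),53)),
 "scene":dict(pan=((502,331),40),rim=((547,168),121))}
for n in E:
    for k,(uv,z) in E[n].items(): rep(n,k,np.array(uv)*s,z)
a=cv2.resize(S[200:340,70:220],(600,560),interpolation=cv2.INTER_CUBIC);cv2.imwrite("pics/cropflask.png",a)
a=cv2.resize(T[115:265,85:295],(784,560),interpolation=cv2.INTER_CUBIC);cv2.imwrite("pics/croptop.png",a)
E
```

```text
top mat 290.5 146.0 world [ 600.3 -115.7] [109.5 108.8] 88.8
top cap 175.5 4.0 world [934.2 168.5] [32.3 20.9] 88.9
top stop 354.9 352.0 world [  90.6 -240.3] [ 67.7 230.2] 30.1
top tray 383.5 195.0 world [ 462.5 -354.4] [18.6 15.8] 88.8Traceback (most recent call last):
  File "<stdin>", line 12, in <module>
  File "h.py", line 16, in cnt
    return min(cs,key=lambda c:-cv2.pointPolygonTest(c,(float(near[0]),float(near[1])),True))
ValueError: min() iterable argument is empty
```

Run:
```python
from h import *
s=512/800
T,ct=load("top");S,cs=load("scene")
for n,im,P in(("top",T,[(319,219),(600,306),(560,330),(320,278),(650,240)]),("scene",S,[(507,303),(198,413),(180,450),(470,300),(600,260)])):
    h=cv2.cvtColor(im,cv2.COLOR_BGR2HSV); print(n,[h[int(y*s),int(x*s)].tolist() for x,y in P])
cv2.imwrite("pics/cropflask.png",cv2.resize(S[200:340,70:220],(600,560),interpolation=cv2.INTER_CUBIC))
cv2.imwrite("pics/croptop.png",cv2.resize(T[110:260,85:295],(784,560),interpolation=cv2.INTER_CUBIC))
```

```text
top [[6, 17, 75], [175, 23, 67], [45, 10, 100], [65, 70, 142], [13, 15, 149]]
scene [[130, 38, 20], [60, 8, 31], [60, 10, 74], [65, 134, 118], [18, 17, 146]]
```

View pics/cropflask.png

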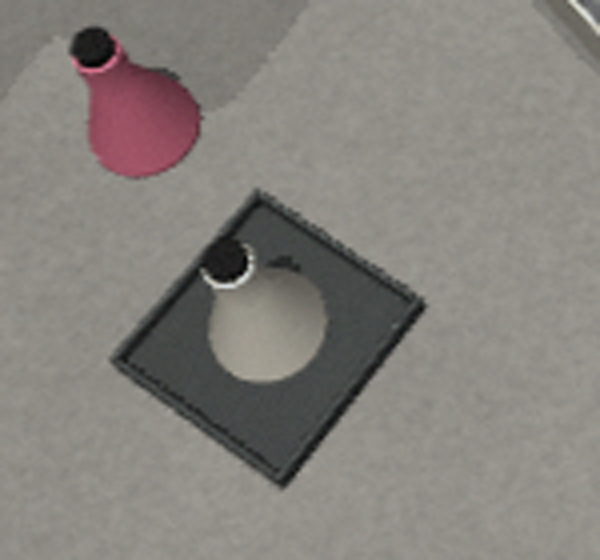

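View pics/croptop.png

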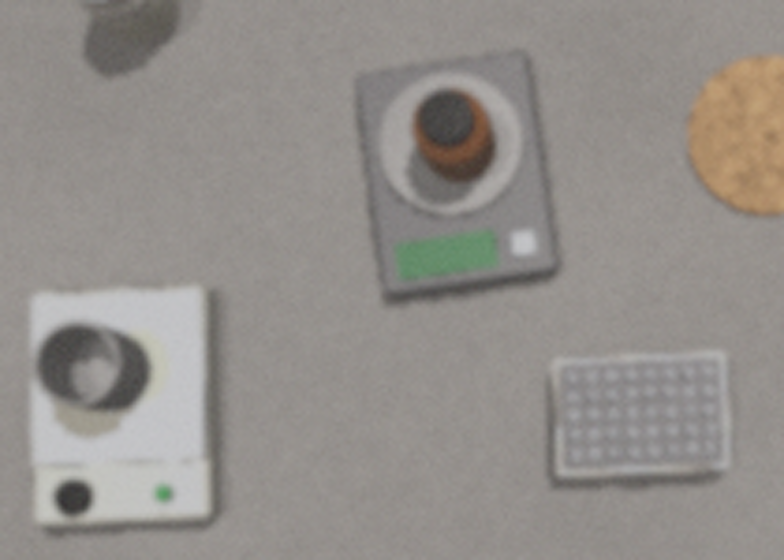

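The enlarged crop shows the white flask with its dark stopper at crop (228,260), standing in the tray. The flask at (95,45) is pink, so it is the look-alike. The top crop gives the pan centre at (450,142), cap (446,118), beaker rim (81,366), plate centre (119,375).

Run:
```python
from h import *
T,ct=load("top");S,cs=load("scene")
t=lambda x,y:(85+x/3.733,110+y/3.733)
f=lambda x,y:(70+x/4,200+y/4)
g=lambda x,y:(x*.64,y*.64)
for k,c,uv,z in [("pan",ct,t(450,142),40),("pan s",cs,g(502,332),40),("cap",ct,t(446,118),140),("cap s",cs,g(507,301),140),
 ("rim",ct,t(81,366),121),("rim s",cs,g(547,169),121),("beakbase",ct,t(109,372),45),
 ("plateTL",ct,t(33,289),45),("plateTR",ct,t(206,287),45),("plateBL",ct,t(36,465),45),("plateBR",ct,t(209,463),45),
 ("trayN",cs,f(258,190),16),("trayE",cs,f(425,303),16),("trayS",cs,f(283,487),16),("trayW",cs,f(113,360),16),
 ("tT",ct,g(537,289),16),("tT",ct,g(605,265),16),("tT",ct,g(629,328),16),("tT",ct,g(562,354),16),
 ("stop s",cs,f(226,258),114),("stop t",ct,g(600,305),114),("flaskbase right",cs,f(328,325),8),
 ("mat",ct,g(455,228.5),8),("mat s",cs,g(391.5,431),8),("pink s",cs,f(93,46),110),
 ("balTL",ct,t(358,75),30),("balTR",ct,t(525,52),30),("balBR",ct,t(558,268),30),("balBL",ct,t(386,295),30),
 ("tips",ct,t(553,358),53),("tips",ct,t(726,352),53),("tips",ct,t(728,465),53),("tips",ct,t(558,474),53)]:
    print(k,np.round(plane(c,uv,z)[:2],1))
```

```text
pan [592.4 107.7]
pan s [592.4 111. ]
cap [586.5 100. ]
cap s [590.5 102.4]
rim [434.9 335.3]
rim s [439.2 338.7]
beakbase [436.9 340.4]
plateTL [495.  393.1]
plateTR [493.8 275. ]
plateBL [375.  388.7]
plateBR [373.8 272. ]
trayN [ 382.2 -289.2]
trayE [ 501.3 -249.9]
trayS [ 541.2 -366.2]
trayW [ 422.1 -404.6]
tT [ 491.2 -251.2]
tT [ 529.5 -367.9]
tT [ 422.3 -401.9]
tT [ 381.5 -287.8]
stop s [ 456.2 -325.2]
stop t [ 452.  -327.1]
flaskbase right [ 475.2 -299.7]
mat [ 599.3 -117.5]
mat s [ 603.7 -115.1]
pink s [ 299.5 -320.9]
balTL [643.9 173. ]
balTR [658.1  55.3]
balBR [503.8  34.6]
balBL [487.5 154. ]
tips [439.3  38.1]
tips [440.8 -79.1]
tips [364.6 -78.3]
tips [361.1  36. ]
```

```bash
python3 -m crank '[[0.05,-0.02,0,0,0,0.1,0],[0.09,-0.04,0,0,0,0.2,0],[0.13,-0.06,0,0,0,0.3,0],[0.17,-0.08,0,0,0,0.4,0],[0.2,-0.1,0,0,0,0.433,0]]'; python3 -m crank '[[0,0,0,0,0,0,0],[0,0,0,0,0,0,0]]'; python3 -c "
from rig import r
s=r.sense();print(s['eef_pos'],s['tcp_rot'],s['qpos'],s['clock'])"
```

```text
clock: 0.6
eef_pos: [403.0, -390.8, 250.0]
tcp_rot: [-3.141, -0.0, -0.003]
contact_force: [-0.2, 0.2, 1.1]
opening: 0.998
grasp_force: 0.0
clock: 0.8
eef_pos: [402.0, -392.1, 250.1]
tcp_rot: [-3.142, 0.0, 0.002]
contact_force: [0.7, -0.4, -0.8]
opening: 0.995
grasp_force: 0.0
[ 402.02359562 -392.11852265  250.11601522] [-3.14157482e+00  4.64317775e-04  2.18213139e-03] [-7.75416705e-01  2.55285838e-01  1.77074494e+00 -3.48482408e-04
  1.11590529e+00  7.93350659e-01] 0.8
```

```bash
python3 -m crank '[[0.02,-0.025,0.015,0,0,0,0],[0.04,-0.05,0.035,0,0,0,0],[0.052,-0.066,0.05,0,0,0,0],[0.052,-0.066,0.05,0,0,0,0],[0.052,-0.066,0.05,0,0,0,0]]' 30
python3 - <<'E'
from rig import r,cams
import cv2
from h import *
f=cams.grab_frame("wrist"); im=f.pop("image"); print(f)
cv2.imwrite("pics/w1.png",cv2.resize(im[:,:,::-1],(800,600)))
for p,z in (((454,-326,114),0),((461,-327,4),0)):
    v=R.from_euler("xyz",f["orientation"]).inv().apply(np.array(p)-f["position"]);t=np.arctan2(np.hypot(v[0],v[1]),v[2]);u=v[:2]/np.hypot(*v[:2])*t
    print(p,(u*[f["fx"],f["fy"]]+[f["cx"],f["cy"]])/.64)
E
```

```text
clock: 1.3
eef_pos: [453.3, -327.6, 200.1]
tcp_rot: [3.142, 0.001, 0.0]
contact_force: [-0.6, -0.6, -0.1]
opening: 0.999
grasp_force: 0.0
{'fx': 297.3186396354542, 'fy': 297.3186396354542, 'cx': 257.64395053816935, 'cy': 187.60417133196276, 'position': array([ 530.76821859, -327.03629922,  323.84128241]), 'orientation': array([ 2.83675460e+00, -2.14397926e-04, -1.57109235e+00])}
(454, -326, 114) [400.36705476 314.44491315]
(461, -327, 4) [402.44899463 251.28931502]
```

View pics/w1.png

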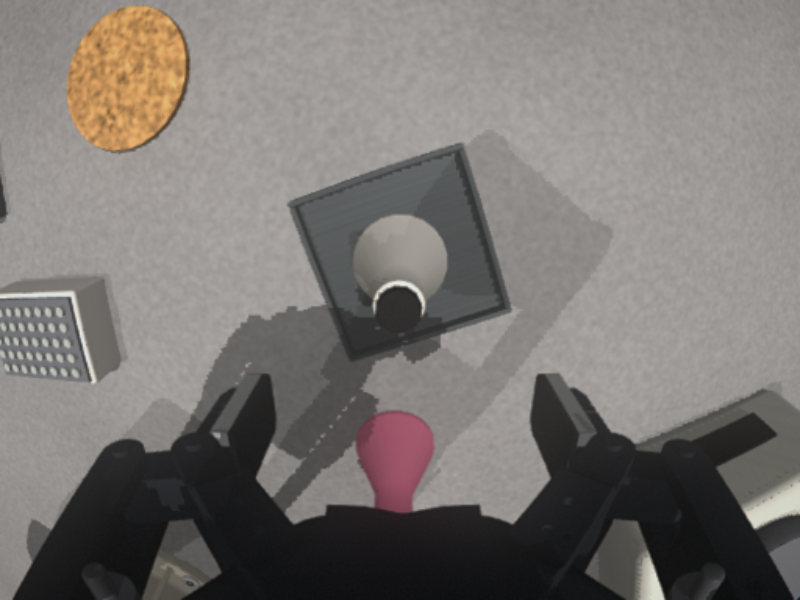

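The wrist view shows the stopper at (399,308), where (400,314) was predicted. That puts the flask at x≈457, and the tray centre agrees with my estimate. Next I descend onto the neck and grip it.

```bash
python3 -m crank '[[0.002,0,0.03,0,0,0,0],[0.004,-0.001,0.06,0,0,0,0],[0.004,-0.001,0.09,0,0,0,0],[0.004,-0.001,0.113,0,0,0,0],[0.004,-0.001,0.113,0,0,0,0]]' 30; for i in 1 2 3; do python3 -m crank '[[0,0,0,0,0,0,0.85],[0,0,0,0,0,0,0.85],[0,0,0,0,0,0,0.85],[0,0,0,0,0,0,0.85],[0,0,0,0,0,0,0.85]]' 30;done
```

```text
clock: 1.85
eef_pos: [455.8, -326.1, 85.3]
tcp_rot: [-3.139, 0.003, -0.002]
contact_force: [-0.3, -0.1, -0.8]
opening: 1.003
grasp_force: 0.0
clock: 2.35
eef_pos: [458.3, -326.0, 88.3]
tcp_rot: [3.141, -0.001, -0.0]
contact_force: [-0.3, 2.4, 6.8]
opening: 0.302
grasp_force: 30.1
clock: 2.85
eef_pos: [458.3, -326.0, 88.3]
tcp_rot: [3.141, -0.001, 0.0]
contact_force: [-0.9, 0.3, 6.9]
opening: 0.304
grasp_force: 30.1
clock: 3.35
eef_pos: [458.4, -326.0, 88.3]
tcp_rot: [3.141, -0.001, 0.0]
contact_force: [-1.3, 1.6, 7.3]
opening: 0.306
grasp_force: 30.1
```

```bash
python3 -m crank '[[0,0,-0.01,0,0,0,0.85],[0,0,-0.03,0,0,0,0.85],[0,0,-0.06,0,0,0,0.85],[0,0,-0.09,0,0,0,0.85],[0,0,-0.11,0,0,0,0.85]]' 30; python3 -m crank '[[0.02,-0.03,0,0,0,0,0.85],[0.05,-0.07,0,0,0,0,0.85],[0.08,-0.11,0,0,0,0,0.85],[0.11,-0.15,0,0,0,0,0.85],[0.13,-0.18,0,0,0,0,0.85]]';python3 -m crank '[[0.01,-0.02,0,0,0,0,0.85],[0.014,-0.03,0,0,0,0,0.85],[0.014,-0.03,0,0,0,0,0.85],[0.014,-0.03,0,0,0,0,0.85],[0.014,-0.03,0,0,0,0,0.85]]'
python3 - <<'E'
from rig import cams
import cv2
for n in("scene",):
    im=cams.grab_frame(n)["image"][:,:,::-1]; cv2.imwrite(f"pics/{n}1.png",cv2.resize(im,(800,600)))
E
```

```text
clock: 3.85
eef_pos: [458.2, -326.0, 199.9]
tcp_rot: [3.14, -0.002, -0.0]
contact_force: [0.3, -0.6, -1.6]
opening: 0.302
grasp_force: 29.9
clock: 4.35
eef_pos: [589.3, -143.2, 198.0]
tcp_rot: [-3.141, -0.001, 0.001]
contact_force: [-0.8, -0.9, -1.7]
opening: 0.302
grasp_force: 30.0
clock: 4.85
eef_pos: [601.2, -116.9, 197.4]
tcp_rot: [3.141, 0.0, -0.001]
contact_force: [-0.1, 0.1, -1.9]
opening: 0.306
grasp_force: 30.0
```

View pics/scene1.png

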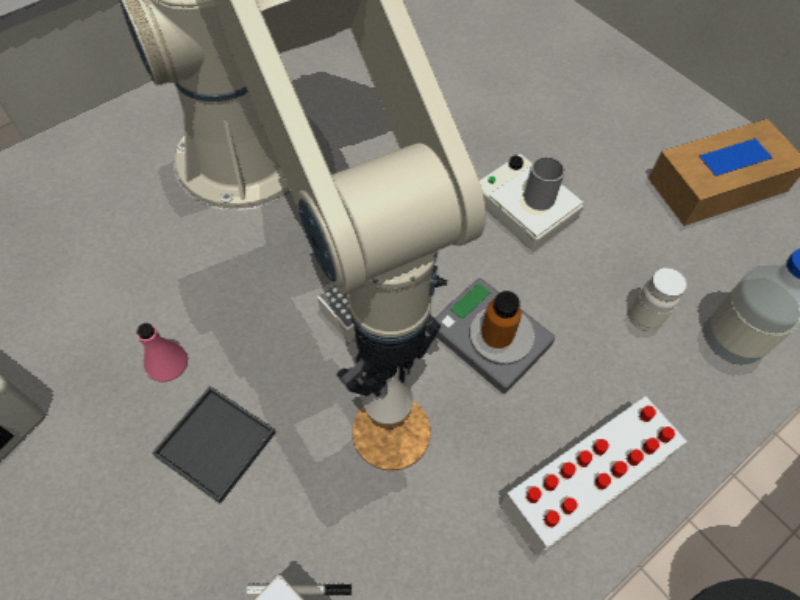

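The flask is held upright at (390,395), above the mat, and the tray is empty. I'll lower it gently.

```bash
python3 -m crank '[[0,0,0.03,0,0,0,0.85],[0,0,0.06,0,0,0,0.85],[0,0,0.085,0,0,0,0.85],[0,0,0.098,0,0,0,0.85],[0,0,0.1,0,0,0,0.85]]';python3 -m crank '[[0,0,0.002,0,0,0,0.85],[0,0,0.004,0,0,0,0.85],[0,0,0.004,0,0,0,0.85]]'
```

```text
clock: 5.4
eef_pos: [600.6, -116.2, 95.8]
tcp_rot: [-3.141, 0.003, -0.001]
contact_force: [-0.0, 0.3, -1.8]
opening: 0.306
grasp_force: 30.0
clock: 5.7
eef_pos: [602.4, -115.9, 94.2]
tcp_rot: [3.141, -0.001, -0.0]
contact_force: [-0.0, -0.0, -1.3]
opening: 0.306
grasp_force: 30.0
```

```bash
python3 -m crank '[[0,0,0.001,0,0,0,0.85],[0,0,0.002,0,0,0,0.85],[0,0,0.002,0,0,0,0.85]]';python3 -m crank '[[0,0,0.001,0,0,0,0.85],[0,0,0.001,0,0,0,0.85],[0,0,0.001,0,0,0,0.85]]'
```

```text
clock: 6.0
eef_pos: [602.4, -115.7, 92.4]
tcp_rot: [3.141, -0.001, -0.0]
contact_force: [-2.3, 1.6, 5.4]
opening: 0.305
grasp_force: 30.6
clock: 6.3
eef_pos: [602.5, -115.6, 92.3]
tcp_rot: [3.141, -0.002, -0.0]
contact_force: [-4.4, 1.6, 15.0]
opening: 0.307
grasp_force: 31.5
```

```bash
python3 -m crank '[[0,0,-0.001,0,0,0,0.55],[0,0,-0.001,0,0,0,0.4],[0,0,-0.001,0,0,0,0.2],[0,0,-0.001,0,0,0,0],[0,0,-0.001,0,0,0,0]]'; python3 -m crank '[[0,0,0,0,0,0,0],[0,0,0,0,0,0,0],[0,0,-0.03,0,0,0,0],[0,0,-0.07,0,0,0,0],[0,0,-0.11,0,0,0,0]]';python3 -m crank '[[0,0,-0.04,0,0,0,0],[-0.002,-0.04,-0.05,0,0,0,0],[-0.01,-0.09,-0.05,0,0,0,0],[-0.012,-0.14,-0.05,0,0,0,0],[-0.013,-0.19,-0.05,0,0,0,0]]';python3 -m crank '[[0,-0.027,0,0,0,0,0],[0,-0.027,0,0,0,0,0],[0,-0.027,0,0,0,0,0],[0,-0.027,0,0,0,0,0]]'
python3 - <<'E'
from rig import r,cams
import cv2
from h import *
f=cams.grab_frame("wrist"); im=f.pop("image")
cv2.imwrite("pics/w2.png",cv2.resize(im[:,:,::-1],(800,600)))
for p in ((588.5,101,140),(592,109.5,40),(602,-115.6,118)):
    v=R.from_euler("xyz",f["orientation"]).inv().apply(np.array(p)-f["position"]);t=np.arctan2(np.hypot(v[0],v[1]),v[2]);u=v[:2]/np.hypot(*v[:2])*t
    print(p,(u*[f["fx"],f["fy"]]+[f["cx"],f["cy"]])/.64)
E
```

```text
clock: 6.8
eef_pos: [601.7, -115.8, 91.1]
tcp_rot: [-3.142, 0.0, -0.0]
contact_force: [-0.5, -0.3, 0.1]
opening: 1.0
grasp_force: 0.0
clock: 7.3
eef_pos: [601.3, -115.7, 202.0]
tcp_rot: [-3.141, 0.001, -0.0]
contact_force: [0.5, 0.3, -0.8]
opening: 1.003
grasp_force: 0.0
clock: 7.8
eef_pos: [588.4, 75.1, 251.7]
tcp_rot: [-3.142, -0.001, -0.001]
contact_force: [1.0, 0.2, -0.4]
opening: 1.002
grasp_force: 0.0
clock: 8.2
eef_pos: [588.8, 99.6, 251.2]
tcp_rot: [3.141, 0.0, -0.001]
contact_force: [-0.3, -0.5, -0.7]
opening: 0.999
grasp_force: 0.0
(588.5, 101, 140) [400.9212591  300.24155688]
(592, 109.5, 40) [389.77240546 253.15146855]
(602, -115.6, 118) [720.16997271 269.64239888]
```

View pics/w2.png

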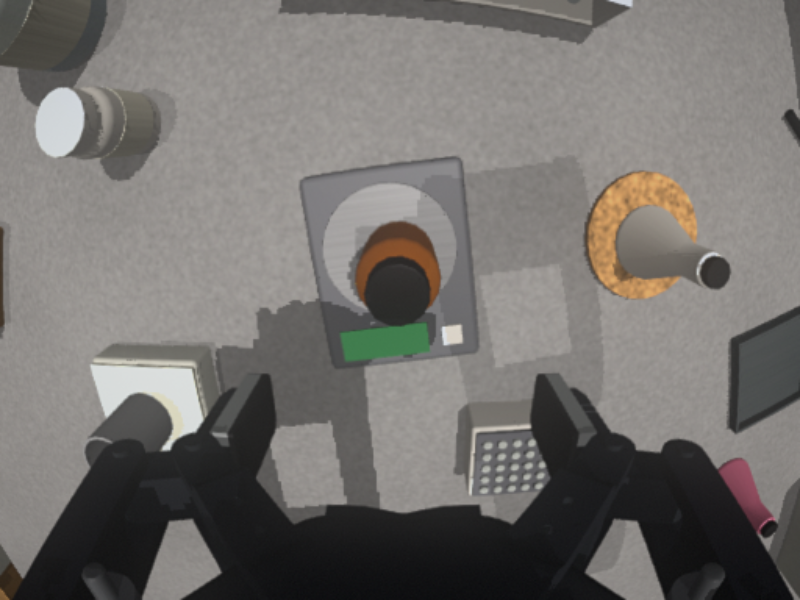

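The cap is at (398,292) and the pan centre near (390,248), so the bottle is at ≈(592,102) and the pan at ≈(594,110). The flask stands upright on the mat, with its stopper at (714,270). Next I grasp the bottle.

```bash
python3 -m crank '[[0.002,-0.002,0.04,0,0,0,0],[0.003,-0.002,0.08,0,0,0,0],[0.003,-0.002,0.115,0,0,0,0],[0.003,-0.002,0.14,0,0,0,0],[0.003,-0.002,0.155,0,0,0,0]]' 40; for i in 1 2; do python3 -m crank '[[0,0,0,0,0,0,0],[0,0,0,0,0,0,0.6],[0,0,0,0,0,0,0.6],[0,0,0,0,0,0,0.6],[0,0,0,0,0,0,0.6]]' 40;done
```

```text
clock: 8.75
eef_pos: [590.9, 101.1, 94.1]
tcp_rot: [3.141, 0.003, -0.002]
contact_force: [0.6, 0.4, 1.0]
opening: 0.998
grasp_force: 0.0
clock: 9.25
eef_pos: [593.0, 102.7, 98.1]
tcp_rot: [-3.141, -0.003, -0.0]
contact_force: [0.1, 0.1, 6.4]
opening: 0.59
grasp_force: 41.8
clock: 9.75
eef_pos: [592.2, 102.7, 97.2]
tcp_rot: [-3.141, -0.001, -0.0]
contact_force: [-2.6, 0.3, 7.1]
opening: 0.591
grasp_force: 41.3
```

```bash
python3 -m crank '[[0,0,-0.01,0,0,0,0.6],[0,0,-0.03,0,0,0,0.6],[0,0,-0.065,0,0,0,0.6],[0,0,-0.105,0,0,0,0.6],[0,0,-0.14,0,0,0,0.6]]' 40; python3 -m crank '[[0,0,-0.015,0,0,0,0.6],[-0.006,0.02,-0.015,0,0,0,0.6],[-0.018,0.06,-0.015,0,0,0,0.6],[-0.031,0.1,-0.015,0,0,0,0.6],[-0.043,0.14,-0.015,0,0,0,0.6]]';python3 -m crank '[[-0.012,0.04,0,0,0,0,0.6],[-0.025,0.08,0,0,0,0,0.6],[-0.037,0.12,0,0,0,0,0.6],[-0.049,0.16,0,0,0,0,0.6],[-0.06,0.2,0,0,0,0,0.6]]';python3 -m crank '[[-0.012,0.04,0,0,0,0,0.6],[-0.022,0.07,0,0,0,0,0.6],[-0.028,0.088,0,0,0,0,0.6],[-0.028,0.088,0,0,0,0,0.6],[-0.028,0.088,0,0,0,0,0.6]]'
```

```text
clock: 10.25
eef_pos: [591.7, 102.6, 238.5]
tcp_rot: [-3.142, -0.0, -0.0]
contact_force: [1.2, -0.0, -1.9]
opening: 0.591
grasp_force: 42.3
clock: 10.75
eef_pos: [547.5, -38.5, 250.4]
tcp_rot: [-3.142, 0.002, 0.001]
contact_force: [1.1, 0.2, -2.6]
opening: 0.591
grasp_force: 42.4
clock: 11.25
eef_pos: [487.5, -238.7, 250.5]
tcp_rot: [-3.141, 0.001, -0.0]
contact_force: [1.1, 1.0, -1.7]
opening: 0.594
grasp_force: 42.4
clock: 11.75
eef_pos: [460.3, -325.1, 250.5]
tcp_rot: [-3.14, 0.001, -0.001]
contact_force: [-0.2, -0.0, -1.7]
opening: 0.594
grasp_force: 42.4
```

```bash
python3 -m crank '[[0,0.002,0.03,0,0,0,0.6],[0.001,0.002,0.07,0,0,0,0.6],[0.001,0.002,0.11,0,0,0,0.6],[0.001,0.002,0.15,0,0,0,0.6],[0.001,0.002,0.17,0,0,0,0.6]]' 40; python3 -m crank '[[0,0,0.007,0,0,0,0.6],[0,0,0.013,0,0,0,0.6],[0,0,0.015,0,0,0,0.6],[0,0,0.015,0,0,0,0.6]]';python3 -m crank '[[0,0,0.001,0,0,0,0.6],[0,0,0.002,0,0,0,0.6],[0,0,0.002,0,0,0,0.6],[0,0,0.002,0,0,0,0.6]]'
```

```text
clock: 12.25
eef_pos: [460.5, -324.8, 77.9]
tcp_rot: [-3.139, 0.004, 0.001]
contact_force: [-0.0, 0.2, -1.6]
opening: 0.592
grasp_force: 42.4
clock: 12.65
eef_pos: [462.5, -327.6, 67.2]
tcp_rot: [3.141, -0.001, 0.0]
contact_force: [-0.1, 0.8, -1.6]
opening: 0.593
grasp_force: 42.4
clock: 13.05
eef_pos: [461.8, -327.5, 64.5]
tcp_rot: [3.141, -0.0, -0.0]
contact_force: [-0.2, -0.2, -1.9]
opening: 0.587
grasp_force: 42.4
```

```bash
for i in 1 2; do python3 -m crank '[[0,0,0.001,0,0,0,0.6],[0,0,0.002,0,0,0,0.6],[0,0,0.002,0,0,0,0.6],[0,0,0.002,0,0,0,0.6]]';done
```

```text
clock: 13.45
eef_pos: [461.7, -327.4, 62.2]
tcp_rot: [-3.141, 0.0, -0.0]
contact_force: [-0.2, 0.2, -1.7]
opening: 0.595
grasp_force: 42.4
clock: 13.85
eef_pos: [461.9, -327.5, 61.2]
tcp_rot: [3.141, -0.0, -0.0]
contact_force: [-3.0, 2.1, 10.5]
opening: 0.592
grasp_force: 43.6
```

```bash
python3 -m crank '[[0,0,0,0,0,0,0.3],[0,0,0,0,0,0,0.2],[0,0,0,0,0,0,0],[0,0,0,0,0,0,0],[0,0,0,0,0,0,0]]'; python3 -m crank '[[0,0,0,0,0,0,0],[0,0,-0.02,0,0,0,0],[0,0,-0.06,0,0,0,0],[0,0,-0.11,0,0,0,0],[0,0,-0.16,0,0,0,0]]';python3 -m crank '[[0,0,-0.03,0,0,0,0],[0,-0.04,-0.03,0,0,0,0],[0,-0.08,-0.03,0,0,0,0],[0,-0.12,-0.03,0,0,0,0],[0,-0.16,-0.03,0,0,0,0]]'; for i in 1 2; do python3 -m crank '[[0,-0.04,0,0,0,0,0],[0,-0.08,0,0,0,0,0],[0,-0.12,0,0,0,0,0],[0,-0.16,0,0,0,0,0],[0,-0.2,0,0,0,0,0]]';done;python3 -m crank '[[-0.008,-0.04,0,0,0,0,0],[-0.016,-0.08,0,0,0,0,0],[-0.025,-0.1,0,0,0,0,0],[-0.025,-0.104,0,0,0,0,0],[-0.025,-0.104,0,0,0,0,0]]';python3 -m crank '[[0,0,0,0,0,0,0]]'
 python3 - <<'E'
from rig import r,cams
import cv2
from h import *
print(r.sense()['qpos'])
f=cams.grab_frame("wrist"); im=f.pop("image")
cv2.imwrite("pics/w3.png",cv2.resize(im[:,:,::-1],(800,600)))
for p in ((437,337,121),(434.5,332,45)):
    v=R.from_euler("xyz",f["orientation"]).inv().apply(np.array(p)-f["position"]);t=np.arctan2(np.hypot(v[0],v[1]),v[2]);u=v[:2]/np.hypot(*v[:2])*t
    print(p,(u*[f["fx"],f["fy"]]+[f["cx"],f["cy"]])/.64)
E
```

```text
clock: 14.35
eef_pos: [461.7, -327.4, 60.2]
tcp_rot: [-3.142, 0.0, -0.0]
contact_force: [0.3, -0.1, 0.6]
opening: 0.997
grasp_force: 0.0
clock: 14.85
eef_pos: [461.3, -327.1, 221.6]
tcp_rot: [-3.141, 0.001, -0.0]
contact_force: [0.5, -0.8, 0.1]
opening: 1.004
grasp_force: 0.0
clock: 15.35
eef_pos: [461.5, -166.1, 250.4]
tcp_rot: [3.142, -0.0, -0.001]
contact_force: [-0.2, 0.0, -0.0]
opening: 1.005
grasp_force: 0.0
clock: 15.85
eef_pos: [461.6, 34.2, 250.4]
tcp_rot: [-3.142, -0.0, -0.0]
contact_force: [1.0, -0.8, -0.0]
opening: 0.999
grasp_force: 0.0
clock: 16.35
eef_pos: [461.6, 234.3, 250.4]
tcp_rot: [-3.142, -0.0, -0.0]
contact_force: [1.4, -0.5, -0.5]
opening: 1.002
grasp_force: 0.0
clock: 16.85
eef_pos: [436.7, 336.8, 250.1]
tcp_rot: [3.141, 0.0, 0.001]
contact_force: [0.2, 0.4, -0.1]
opening: 1.0
grasp_force: 0.0
clock: 16.95
eef_pos: [437.1, 335.7, 250.2]
tcp_rot: [3.141, 0.0, -0.001]
contact_force: [-0.1, 0.3, -0.2]
opening: 1.003
grasp_force: 0.0
[ 6.52383610e-01  2.38958270e-01  1.79232092e+00 -4.12995566e-04
  1.11071391e+00  2.22392680e+00]
(437, 337, 121) [401.04809273 289.99576631]
(434.5, 332, 45) [408.17127128 262.70264405]
```

View pics/w3.png

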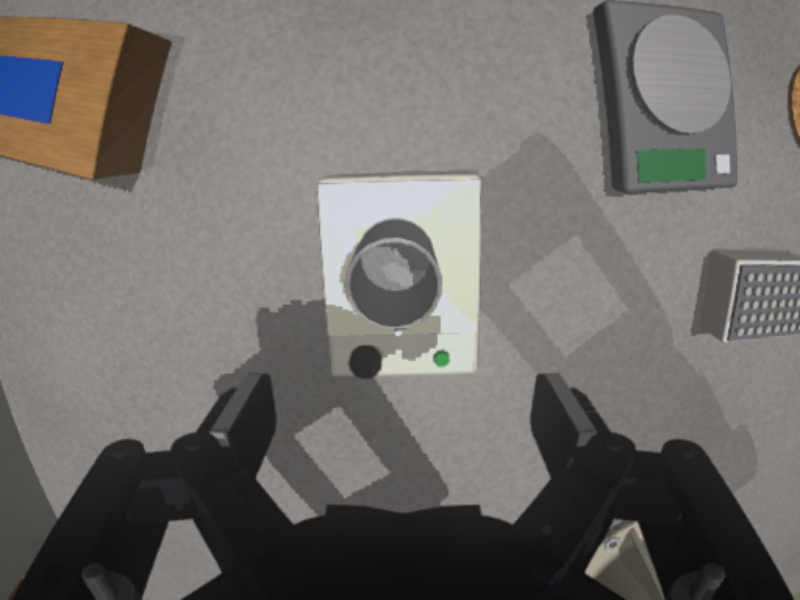

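The beaker rim is at (393,283) and the plate centre near (401,261), so the beaker is at ≈(440,340) and the plate at ≈(436,335). The pan is empty. I grasp the beaker.

```bash
python3 -m crank '[[0.002,-0.002,0.04,0,0,0,0],[0.003,-0.004,0.08,0,0,0,0],[0.003,-0.004,0.115,0,0,0,0],[0.003,-0.004,0.14,0,0,0,0],[0.003,-0.004,0.157,0,0,0,0]]' 30; python3 -m crank '[[0,0,0,0,0,0,0],[0,0,0,0,0,0,0.55],[0,0,0,0,0,0,0.55],[0,0,0,0,0,0,0.55],[0,0,0,0,0,0,0.55]]' 30;python3 -m crank '[[0,0,0,0,0,0,0.55],[0,0,0,0,0,0,0.55]]'
```

```text
clock: 17.5
eef_pos: [439.7, 338.8, 91.4]
tcp_rot: [3.14, 0.002, -0.002]
contact_force: [0.8, 0.1, 0.6]
opening: 0.999
grasp_force: 0.0
clock: 18.0
eef_pos: [440.8, 340.9, 94.8]
tcp_rot: [-3.141, -0.002, -0.0]
contact_force: [0.5, -2.2, 7.9]
opening: 0.656
grasp_force: 31.7
clock: 18.2
eef_pos: [440.8, 340.9, 94.8]
tcp_rot: [-3.141, -0.002, 0.0]
contact_force: [0.9, -1.6, 7.2]
opening: 0.66
grasp_force: 31.7
```

```bash
python3 -m crank '[[0,0,-0.01,0,0,0,0.55],[0,0,-0.03,0,0,0,0.55],[0,0,-0.065,0,0,0,0.55],[0,0,-0.1,0,0,0,0.55],[0,0,-0.12,0,0,0,0.55]]' 30; python3 -m crank '[[0.02,0.03,0,0,0,0,0.55],[0.042,0.063,0,0,0,0,0.55],[0.066,0.1,0,0,0,0,0.55],[0.09,0.135,0,0,0,0,0.55],[0.112,0.17,0,0,0,0,0.55]]';python3 -m crank '[[0.02,0.03,0,0,0,0,0.55],[0.035,0.055,0,0,0,0,0.55],[0.041,0.061,0,0,0,0,0.55],[0.041,0.061,0,0,0,0,0.55],[0.041,0.061,0,0,0,0,0.55]]';python3 -m crank '[[0,0,0.03,0,0,0,0.55],[0,0,0.065,0,0,0,0.55],[0,0,0.095,0,0,0,0.55],[0,0,0.108,0,0,0,0.55],[0,0,0.113,0,0,0,0.55]]';python3 -m crank '[[0,0,0.002,0,0,0,0.55],[0,0,0.003,0,0,0,0.55],[0,0,0.003,0,0,0,0.55]]'
```

```text
clock: 18.7
eef_pos: [440.6, 341.3, 217.0]
tcp_rot: [-3.139, -0.003, -0.0]
contact_force: [-0.2, -0.5, -1.9]
opening: 0.66
grasp_force: 32.4
clock: 19.2
eef_pos: [552.7, 169.2, 214.4]
tcp_rot: [-3.141, -0.001, -0.0]
contact_force: [-0.4, 0.8, -1.0]
opening: 0.656
grasp_force: 32.4
clock: 19.7
eef_pos: [592.3, 110.3, 213.5]
tcp_rot: [-3.141, 0.0, -0.0]
contact_force: [-0.4, -0.4, -0.7]
opening: 0.66
grasp_force: 32.4
clock: 20.2
eef_pos: [591.7, 110.5, 99.2]
tcp_rot: [3.141, 0.002, 0.001]
contact_force: [-0.1, 1.0, -1.4]
opening: 0.658
grasp_force: 32.5
clock: 20.5
eef_pos: [593.6, 109.8, 98.5]
tcp_rot: [-3.141, -0.002, -0.0]
contact_force: [0.3, 0.1, -1.2]
opening: 0.657
grasp_force: 32.5
```

```bash
python3 -m crank '[[0,0,0.003,0,0,0,0.55],[0,0,0.006,0,0,0,0.55],[0,0,0.006,0,0,0,0.55],[0,0,0.006,0,0,0,0.55]]';for i in 1 2; do python3 -m crank '[[0,0,0.001,0,0,0,0.55],[0,0,0.0015,0,0,0,0.55],[0,0,0.0015,0,0,0,0.55],[0,0,0.0015,0,0,0,0.55]]';done
```

```text
clock: 20.9
eef_pos: [592.8, 109.5, 91.2]
tcp_rot: [-3.142, 0.0, -0.0]
contact_force: [0.4, 0.7, -0.5]
opening: 0.659
grasp_force: 32.5
clock: 21.3
eef_pos: [592.9, 109.6, 89.9]
tcp_rot: [-3.142, -0.0, -0.0]
contact_force: [0.2, 0.1, 0.6]
opening: 0.658
grasp_force: 32.5
clock: 21.7
eef_pos: [592.9, 109.6, 89.8]
tcp_rot: [-3.142, -0.0, -0.0]
contact_force: [-7.1, -1.4, 15.5]
opening: 0.657
grasp_force: 33.6
```

```bash
python3 -m crank '[[0,0,0,0,0,0,0.25],[0,0,0,0,0,0,0.15],[0,0,0,0,0,0,0],[0,0,0,0,0,0,0],[0,0,0,0,0,0,0]]'; python3 -m crank '[[0,0,0,0,0,0,0],[0,0,-0.02,0,0,0,0],[0,0,-0.06,0,0,0,0],[0,0,-0.1,0,0,0,0],[0,0,-0.14,0,0,0,0]]';python3 -m crank '[[0.002,0.04,0,0,0,0,0],[0.004,0.08,0,0,0,0,0],[0.006,0.12,0,0,0,0,0],[0.008,0.16,0,0,0,0,0],[0.009,0.2,0,0,0,0,0]]';python3 -m crank '[[0,0.025,0,0,0,0,0],[0,0.025,0,0,0,0,0],[0,0.025,0,0,0,0,0],[0,0.025,0,0,0,0,0]]'
 python3 - <<'E'
from rig import r,cams
import cv2
from h import *
f=cams.grab_frame("wrist"); im=f.pop("image")
cv2.imwrite("pics/w4.png",cv2.resize(im[:,:,::-1],(800,600)))
for p in ((602,-115.7,118),(593,109.6,116),(593.5,109.5,40)):
    v=R.from_euler("xyz",f["orientation"]).inv().apply(np.array(p)-f["position"]);t=np.arctan2(np.hypot(v[0],v[1]),v[2]);u=v[:2]/np.hypot(*v[:2])*t
    print(p,(u*[f["fx"],f["fy"]]+[f["cx"],f["cy"]])/.64)
E
```

```text
clock: 22.2
eef_pos: [592.8, 109.6, 88.1]
tcp_rot: [3.142, 0.0, -0.0]
contact_force: [1.0, -0.2, 0.5]
opening: 1.003
grasp_force: 0.0
clock: 22.7
eef_pos: [592.6, 109.5, 229.6]
tcp_rot: [3.141, 0.001, -0.0]
contact_force: [0.8, 0.7, -0.1]
opening: 1.001
grasp_force: 0.0
clock: 23.2
eef_pos: [601.8, -92.0, 228.4]
tcp_rot: [3.142, -0.0, -0.0]
contact_force: [1.2, -0.1, -0.0]
opening: 0.998
grasp_force: 0.0
clock: 23.6
eef_pos: [601.8, -114.5, 228.2]
tcp_rot: [-3.141, 0.0, 0.0]
contact_force: [0.2, 0.0, -1.4]
opening: 1.003
grasp_force: 0.0
(602, -115.7, 118) [405.93460237 299.77093692]
(593, 109.6, 116) [ 64.71400754 310.52979086]
(593.5, 109.5, 40) [121.79122476 278.38161274]
```

View pics/w4.png

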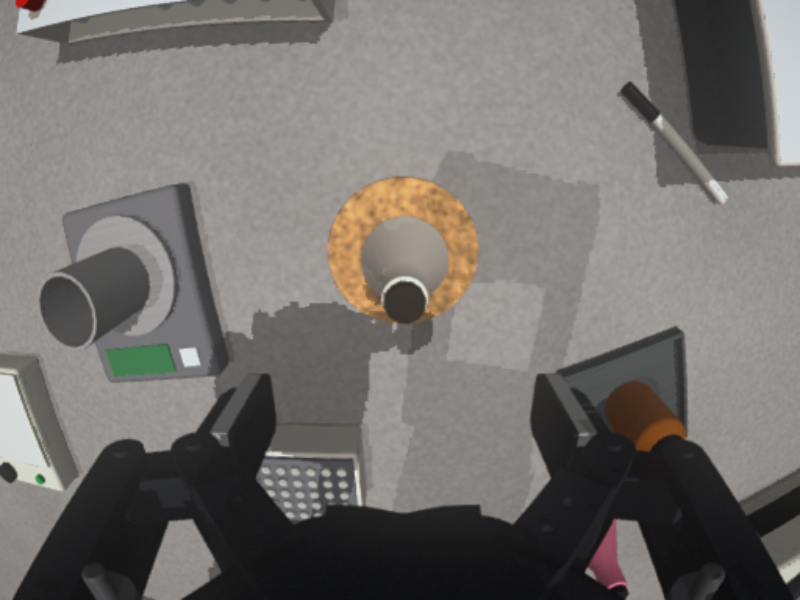

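The stopper is at (404,302), as predicted. The beaker stands on the pan with its rim at (66,311), and the bottle stands in the tray. I regrasp the flask.

```bash
python3 -m crank '[[0,0.001,0.03,0,0,0,0],[0,0.001,0.07,0,0,0,0],[0,0.001,0.1,0,0,0,0],[0,0.001,0.125,0,0,0,0],[0,0.001,0.137,0,0,0,0]]' 30; for i in 1 2; do python3 -m crank '[[0,0,0,0,0,0,0.85],[0,0,0,0,0,0,0.85],[0,0,0,0,0,0,0.85],[0,0,0,0,0,0,0.85],[0,0,0,0,0,0,0.85]]' 30;done;python3 -m crank '[[0,0,-0.01,0,0,0,0.85],[0,0,-0.03,0,0,0,0.85],[0,0,-0.07,0,0,0,0.85],[0,0,-0.11,0,0,0,0.85],[0,0,-0.15,0,0,0,0.85]]'
```

```text
clock: 24.15
eef_pos: [600.6, -115.0, 89.0]
tcp_rot: [-3.141, 0.003, 0.001]
contact_force: [-0.3, -0.3, 0.5]
opening: 1.001
grasp_force: 0.0
clock: 24.65
eef_pos: [602.7, -116.6, 92.6]
tcp_rot: [3.141, -0.002, -0.0]
contact_force: [-0.5, 0.8, 4.4]
opening: 0.301
grasp_force: 32.2
clock: 25.15
eef_pos: [602.7, -116.6, 92.6]
tcp_rot: [3.141, -0.002, -0.0]
contact_force: [-0.5, 1.4, 6.4]
opening: 0.305
grasp_force: 32.4
clock: 25.65
eef_pos: [601.2, -116.4, 243.2]
tcp_rot: [-3.142, 0.001, -0.0]
contact_force: [0.3, -0.7, -0.9]
opening: 0.302
grasp_force: 31.8
```

```bash
python3 -m crank '[[-0.007,-0.02,0,0,0,0,0.85],[-0.022,-0.06,0,0,0,0,0.85],[-0.037,-0.1,0,0,0,0,0.85],[-0.052,-0.14,0,0,0,0,0.85],[-0.066,-0.18,0,0,0,0,0.85]]' 30; python3 -m crank '[[-0.015,-0.04,0,0,0,0,0.85],[-0.03,-0.08,0,0,0,0,0.85],[-0.044,-0.12,0,0,0,0,0.85],[-0.059,-0.16,0,0,0,0,0.85],[-0.074,-0.2,0,0,0,0,0.85]]';python3 -m crank '[[-0.013,-0.035,0,0,0,0,0.85],[-0.023,-0.06,0,0,0,0,0.85],[-0.026,-0.071,0,0,0,0,0.85],[-0.026,-0.071,0,0,0,0,0.85],[-0.026,-0.071,0,0,0,0,0.85]]'
 python3 - <<'E'
from rig import r,cams
import cv2
from h import *
for n in("wrist","top"):
  f=cams.grab_frame(n); im=f.pop("image")
  cv2.imwrite(f"pics/{n}5.png",cv2.resize(im[:,:,::-1],(800,600)))
  if n=="wrist":
    for p in ((436,334.5,45),):
      v=R.from_euler("xyz",f["orientation"]).inv().apply(np.array(p)-f["position"]);t=np.arctan2(np.hypot(v[0],v[1]),v[2]);u=v[:2]/np.hypot(*v[:2])*t
      print(p,(u*[f["fx"],f["fy"]]+[f["cx"],f["cy"]])/.64)
    for px in ((0,0),): json.dump({k:(v.tolist() if hasattr(v,'tolist') else v) for k,v in f.items()},open("w5.json","w"))
E
```

```text
clock: 26.15
eef_pos: [534.7, 64.8, 241.8]
tcp_rot: [-3.142, -0.0, -0.001]
contact_force: [0.3, 0.4, -1.3]
opening: 0.306
grasp_force: 31.8
clock: 26.65
eef_pos: [460.9, 264.9, 241.9]
tcp_rot: [-3.142, -0.0, -0.0]
contact_force: [0.8, 0.3, -1.7]
opening: 0.308
grasp_force: 31.8
clock: 27.15
eef_pos: [436.1, 333.8, 241.4]
tcp_rot: [3.141, 0.0, -0.0]
contact_force: [-0.3, -0.1, -1.2]
opening: 0.306
grasp_force: 31.8
(436, 334.5, 45) [402.08921296 262.17801272]
```

View pics/wrist5.png

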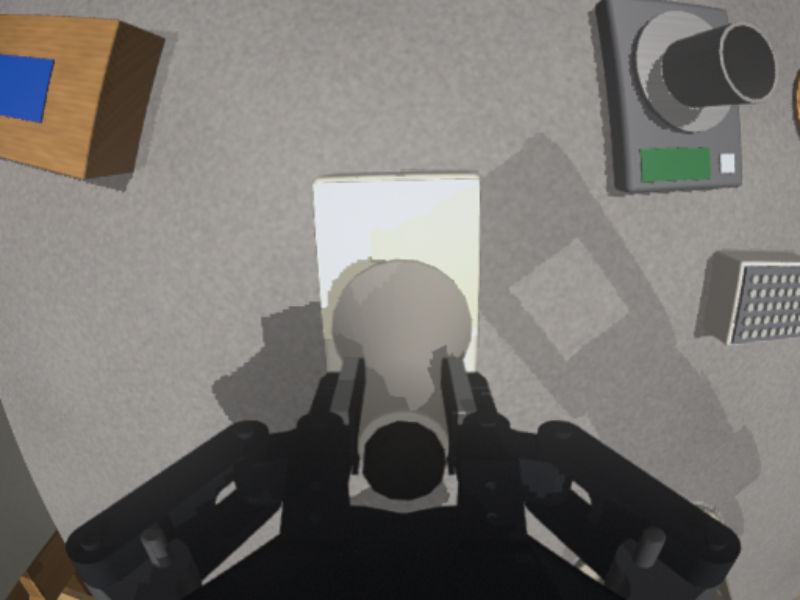

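The plate's far corners are at (315,182) and (480,178), so its centre is close to (436,335). The flask hangs upright above it, so I lower it.

```bash
python3 -m crank '[[0,0,0.025,0,0,0,0.85],[0,-0.001,0.055,0,0,0,0.85],[0,-0.001,0.085,0,0,0,0.85],[0,-0.001,0.1,0,0,0,0.85],[0,-0.001,0.105,0,0,0,0.85]]' 30; python3 -m crank '[[0,0,0.002,0,0,0,0.85],[0,0,0.004,0,0,0,0.85],[0,0,0.004,0,0,0,0.85],[0,0,0.004,0,0,0,0.85]]';for i in 1 2; do python3 -m crank '[[0,0,0.001,0,0,0,0.85],[0,0,0.0015,0,0,0,0.85],[0,0,0.0015,0,0,0,0.85],[0,0,0.0015,0,0,0,0.85]]';done
```

```text
clock: 27.75
eef_pos: [435.5, 333.8, 134.6]
tcp_rot: [3.14, 0.002, -0.002]
contact_force: [0.5, 0.4, -1.2]
opening: 0.306
grasp_force: 31.8
clock: 28.15
eef_pos: [436.3, 335.8, 133.1]
tcp_rot: [-3.141, -0.001, -0.0]
contact_force: [-0.3, 0.0, -1.9]
opening: 0.306
grasp_force: 31.8
clock: 28.55
eef_pos: [435.9, 335.6, 130.8]
tcp_rot: [3.142, 0.0, -0.0]
contact_force: [-0.5, -0.2, -1.1]
opening: 0.304
grasp_force: 31.8
clock: 28.95
eef_pos: [436.0, 335.8, 129.6]
tcp_rot: [-3.141, -0.0, -0.0]
contact_force: [-1.2, 0.1, 3.9]
opening: 0.305
grasp_force: 32.1
```

Contact with the plate. I release, back off upwards and look.

```bash
python3 -m crank '[[0,0,0,0,0,0,0.55],[0,0,0,0,0,0,0.4],[0,0,0,0,0,0,0.2],[0,0,0,0,0,0,0],[0,0,0,0,0,0,0]]'; python3 -m crank '[[0,0,0,0,0,0,0],[0,0,-0.02,0,0,0,0],[0,0,-0.06,0,0,0,0],[0,0,-0.11,0,0,0,0],[0,0,-0.15,0,0,0,0]]';python3 -m crank '[[-0.01,0.04,0,0,0,0,0],[-0.02,0.08,0,0,0,0,0],[-0.03,0.12,0,0,0,0,0],[-0.04,0.16,0,0,0,0,0],[-0.05,0.2,0,0,0,0,0]]';python3 -m crank '[[0,0,0,0,0,0,0],[0,0,0,0,0,0,0],[0,0,0,0,0,0,0]]'
 python3 - <<'E'
from rig import r,cams
import cv2
for n in("scene","top"):
  f=cams.grab_frame(n); im=f.pop("image")[:,:,::-1]; cv2.imwrite(f"raw_{n}6.png",im)
  cv2.imwrite(f"pics/{n}6.png",cv2.resize(im,(800,600),interpolation=cv2.INTER_CUBIC))
E
```

```text
clock: 29.45
eef_pos: [435.9, 335.6, 129.2]
tcp_rot: [3.142, 0.0, -0.0]
contact_force: [0.5, -0.2, -0.4]
opening: 0.999
grasp_force: 0.0
clock: 29.95
eef_pos: [436.0, 335.7, 281.8]
tcp_rot: [-3.141, -0.001, -0.0]
contact_force: [0.5, 0.4, -0.1]
opening: 1.002
grasp_force: 0.0
clock: 30.45
eef_pos: [385.1, 134.2, 279.3]
tcp_rot: [-3.142, -0.0, 0.0]
contact_force: [0.6, 0.1, -0.1]
opening: 0.999
grasp_force: 0.0
clock: 30.75
eef_pos: [386.4, 136.3, 279.5]
tcp_rot: [-3.141, -0.001, -0.0]
contact_force: [0.2, 0.4, 0.2]
opening: 0.997
grasp_force: 0.0
```

View pics/scene6.png

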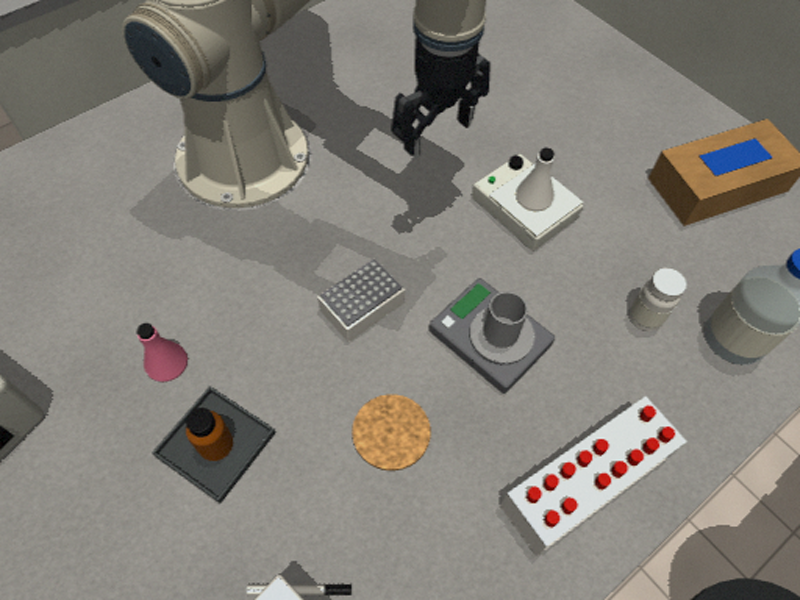

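View pics/top6.png

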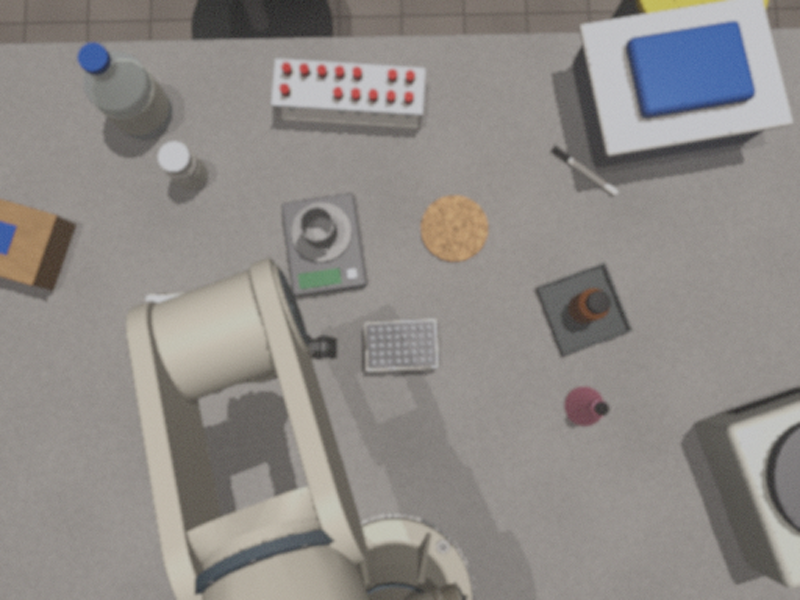

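Every vessel is standing, with the beaker rim at scene (508,307), cap (202,418) and stopper (546,155). The tip box hasn't moved. Here is a numeric check of the positions.

Run:
```python
from h import *
_,t=load("top");_,s=load("scene")
for k,c,uv,z in [("beaker s",s,(508,307),116),("beaker t",t,(318,225),116),("bottle s",s,(202,417),104),("bottle t",t,(597,300),104),("flask s",s,(546,155),155)]:
    print(k,plane(c,np.array(uv)*.64,z)[:2].round(1))
print("want pan 593 109.5, tray 461 -327, plate 436 334")
```

```text
beaker s [590.6 109.4]
beaker t [586.1 104.9]
bottle s [ 459.4 -323.3]
bottle t [ 460.9 -325.8]
flask s [434.6 331.2]
want pan 593 109.5, tray 461 -327, plate 436 334
```

All three are within about 8 mm of their stations, so I hand in.

```bash
python3 -c "
from rig import sign_off
print(sign_off())"
```

```text
the job is handed in; nothing more can be done
None
```

I handed the job in at about 31 s of the 125 s allowed, with the beaker on the balance pan, the flask on the stirrer plate and the bottle in the tray, each upright, released and about 8 mm or less from centre by my last camera check, and the tip box not visibly moved; no verdict came back.

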